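# Free the ratchet pawl and close the cheroot mould press

### The job

Close the mould press with your fingertips: first press the pad of the ratchet pawl right down to its stop, so that the pawl stands tipped clear of the toothed wheel, then push the raised press arm down by its handle until its wooden shoe rests fully down on the mould. Leave the pawl tipped free and the arm down, do not lift or shift the mould, and leave the other things on the table as they are.

Things in the scene. Friction and masses are not known exactly. Their poses are not given: they have to be found in the camera images.
- press: The mould press, fixed to the table: a wooden base 310 x 150 x 25 mm (origin: centre of its underside, on the table; x along the base towards the handle end, y across, z up) with pairs of steel posts (outer faces 54 mm apart across y) near its -x end. They carry the arm hinge (x -65, z 110 mm) and, farther out, the pawl pivot (x -135, z 172 mm). Both turn about lines along the base's y.
- press_arm (a joint): Angle of the press arm above level, rad. 0: level, fully down on its stop, the shoe on the mould (0.5 mm gap); 0.81: upper stop. It starts raised at about 0.69 to 0.80. A stiff hinge: the arm stays where it is left; pushing it down takes about 1 to 4 N at the handle. While the pawl is engaged the arm gives only down to about 0.67 and then a tooth blocks on the pawl.
- pawl (a joint): Tilt of the pawl, rad. 0: engaged, its nose down between the teeth; grows as its pad is pressed down; stop at 0.40. The nose clears the teeth from about 0.15; press it well past that, to the stop. It stays where it is left (stiff pivot, no spring); pressing takes about 2 to 5 N at the pad.
- handle_top (a point): Middle of the flat top of the wooden handle at the arm's outer end: 75 mm long along the arm, 34 mm wide, 20 mm thick. It moves with the arm: in the arm's own plane it lies 225 mm out from wheel_hinge along the arm and 12 mm above the arm's centre line. Its x axis points out along the arm.
- wheel_hinge (a point): The arm's hinge axis, in the middle plane of the press, 110 mm above the table; a toothed wheel of 76 mm radius (fixed to the arm) turns about it, and the arm, a steel bar 20 mm wide and 14 mm thick, runs out from it towards the press's +x.
- pawl_pad (a point): Middle of the top of the pawl's pad, a steel plate 26 mm (along the press's x) x 32 mm x 8 mm, the end of the pawl on the side away from the arm. Engaged it is level, 194 mm above the table, 55 mm from the pivot towards the press's -x and 22 mm above it; pressed fully to the stop it is about 23 mm lower and 4 mm farther out, tilted 0.40 rad.
- pawl_pivot (a point): The pawl's pivot axis, in the middle plane of the press, 172 mm above the table. The pawl is a steel rocker: pad on one side, a nose 70 mm away on the other side that drops between the teeth on top of the wheel.
- mould: Wooden cheroot mould, 108 x 98 x 46 mm, 0.45 kg, loose on the press base (top 71 mm above the table) between low cleats, under the arm's shoe. Origin: centre of its underside. Stays where it is.
- spare_mould: Bystander: a second wooden mould of the same size, beyond the press. Origin: centre of its underside.
- glue_jar: Bystander: open greenish glass jar, 60 mm wide, 75 mm tall, beside the press on the robot's side. Origin: centre of its underside.
- cup: Bystander: dark lacquer cup, 64 mm wide, 60 mm tall, near the handle end of the press. Origin: centre of its underside.
- round_box: Bystander: dark round lidded lacquer box, 94 mm wide, 65 mm tall, at the far edge. Origin: centre of its underside.
- bundle: Bystander: bundle of five green cheroots, 120 x 44 x 28 mm, lying beside the press on the far side. Origin: centre of its underside.
- mallet: Bystander: wooden mallet lying at the far edge. Origin: middle of its underside.
- pot: Bystander: terracotta bowl, 100 mm wide, 85 mm tall, on the right. Origin: centre of its underside.
There are look-alikes about, which are no part of the job. Leave any grey look-alike of the mould alone.

How it is judged (in metres and radians):
On the way, in this order (a step that is already met when the one before it is completed fails the run):
1. the pawl is pressed free while the arm is still up (value of joint pawl above 0.24 rad and value of joint press_arm above 0.58 rad), for 0.2 s.
2. the arm is pushed fully down (value of joint press_arm below 0.05 rad and value of joint pawl above 0.18 rad), for 0.2 s.
At the end, for the whole second after the job is handed in: The pawl is left tipped free (joint 0.24 rad or more), the arm is at rest within 0.05 rad of fully down, and the mould lies flat in its place (10 mm) (value of joint pawl above 0.24 rad and value of joint press_arm below 0.05 rad and velocity of joint press_arm between -0.05 and 0.05 rad/s and x of mould in the frame of press between 0.07 and 0.09 m and y of mould in the frame of press between -0.01 and 0.01 m and angle between mould's own z axis and vertical below 0.05 rad); the robot touches nothing.
It fails at once if the mould is lifted more than 8 mm or shifted more than 12 mm (z of mould in the frame of press above 0.033 m or distance of mould from where it was at the start of the episode above 0.012 m).
It fails at once if another thing on the table is lifted or moved more than 25 mm (distance of any of spare_mould, glue_jar, cup, round_box, bundle, mallet, pot from where it was at the start of the episode above 0.025 m).
It also fails if it takes over 48 s, if anything falls off the work surface, if the arm or the gripper's body presses on something with over 40 N, if the wrist force passes 120 N, or if a joint passes its speed limit or range.

### The arm

A 6-joint arm with a two-finger parallel gripper is mounted at the origin on the work surface. World frame = base frame: x ahead of the robot, y to its left, z up, the work surface at z = 0. Lengths are in m, angles in degrees, forces in N, time in s.
With the tool pointing down it reaches from about 0.25 to 0.725 m from the base axis. Payload 9.7 kg.
Tool frame: the origin (TCP) lies between the finger pads; the fingertips stand 11 mm ahead of it and the grasp point (between the pads) lies 8 mm behind it; y points along the fingers, x is the direction in which the jaws open and shut, and the axes are right-handed (so a half turn about y gives the same grasp; the last joint's range is limited). The gripper opens to 85 mm and grips with 20 to 120 N. Pads are 22 mm wide; open, the fingers measure 114 mm over their backs; the gripper's body (76 mm by 85 mm) begins 54 mm behind the grasp point. The pads swing forward as they close: fully open they stand 13 mm farther back than shut.
Start: joints at [64.343, 4.979, 10.078, 95.1, 0, 90], TCP at [0.238, 0.496, 0.242] pointing down, gripper open.
Joint ranges: [-179.16, 179.16], [-48.56, 103.87], [-65.8, 70.77], [-126.05, 130.52], [-82.76, 87.17], [-180, 180]. Speed limits (degrees/s): [127.2, 127.2, 147.25, 180, 180, 180].

### API

Orientations are given as [roll, pitch, yaw] about the fixed x, y, z axes, in that order (R = Rz(yaw) Ry(pitch) Rx(roll)).
In Python, from workcell import bot, vision gives the robot as it stands. The module is installed in compiled form; this text tells all that it offers.
- The arm moves only by the shell command python3 -m crank 'ROWS' [OPENING] [FORCE]. ROWS is text: rows parted by semicolons, each of 6 numbers parted by spaces: the shift along the tool's x, y, z in m, then the turn, a rotation vector about the tool's x, y, z in rad. A call has 1 to 8 rows; each row is the pose to reach, as a shift and turn from the pose commanded when the call began, along the tool's axes at that moment; what a row does not reach only later rows make up. A row lasts 1/10 s, in which the tool goes at most 50 mm and 8.59 degrees, less where a joint would pass 70% of its speed; a pose out of reach is approached as far as the arm can. A call with a gripper value outside its range is refused whole. OPENING is the gripper's target within -1 to 1 (shut at 1, half-way at 0, fully open at -1), set as the call begins (- or left out, the last holds). The fingers move at their own pace and stop on an object; FORCE is the grip in N (left out, the last holds). Time passes only in rows, so rows that repeat a pose let the fingers close. It gives the time, the measured TCP pose, the force and the opening at its end, in the units of the state.
- bot.get_obs(): the state, without advancing time (a new reading comes with each control period).
- vision.camera(name): name is "scene" or "side" or "wrist"; returns the picture (420x560x3 uint8, red, green, blue); there is no depth.
- vision.get_calibration(name): a dict with "fx", "fy", "cx", "cy" (pixels), "rvec" (rotation vector, rad) and "tvec" (3), from world to camera coordinates, as OpenCV has them. Camera axes: x right, y down, z forward; pixel columns grow to the right and rows downward; lengths in m; the calibration is good to about 2 mm. A picture is of the moment at which its call begins: read the wrist's pose just before it. get_calibration takes no time and is no camera call; for the wrist camera it gives the pose at the moment of the call.
- bot.job_done(): hands the job in, once; it reports no verdict.
The state is a dict: "time": time; "q": joint angles; "qd": joint speeds; "joint_efforts": joint torques, N m; "ee_pos": TCP position; "tcp_rot": TCP orientation; "wrist_force": force on the tool from outside, world axes, zero at the start; "torque": the same for the moment, N m; "opening": finger opening in m.
Only numpy, scipy, OpenCV 4.12 (cv2) and the standard library are available. Lean on these libraries where they do the work, as an engineer would, in place of code of your own. Each camera call takes 0.05 s, during which the arm holds its last target. There are 200 camera calls.

## Working session

There is one attempt and no reset: what is moved stays moved. The work goes in short steps, Python scripts to look and compute and a shell command to move; the robot and the scene stay as the last step left them, time stands still between calls to the robot, and variables do not carry over. Pictures are saved under pics/ and viewed, about 8 in all and at most 12, crops included, and the job is handed in when it is done.

```bash
mkdir -p pics; python3 - <<'E'
from workcell import bot, vision
import cv2, numpy as np
o=bot.get_obs(); print({k:np.round(v,3).tolist() for k,v in o.items()})
ims=[]
for n in("scene","side"):
    im=vision.camera(n)[:,:,::-1]; cv2.imwrite(f"pics/{n}0.png",im); ims.append(im)
    c=vision.get_calibration(n); R=cv2.Rodrigues(np.array(c["rvec"]))[0]
    print(n,c["fx"],c["cx"],c["cy"],"cam at",-R.T@np.array(c["tvec"]).ravel())
E
```

```text
{'time': 0.0, 'q': [64.342, 5.011, 10.034, 95.098, 0.0, 90.0], 'qd': [0.024, -0.003, 0.073, 0.017, 0.031, 0.125], 'joint_efforts': [0.001, -52.039, 46.481, 0.016, 0.0, 0.0], 'ee_pos': [0.238, 0.496, 0.242], 'tcp_rot': [-90.0, 0.075, 64.341], 'wrist_force': [-0.154, 0.583, 0.013], 'torque': [-0.031, 0.017, -0.035], 'opening': 0.085}
scene 448.2933455401875 282.1155364625769 205.86959421591098 cam at [ 0.90771672 -0.62612823  1.12750526]
side 420.16472221042386 279.9264701443413 213.8846817498775 cam at [ 0.14926204 -0.90017983  0.67301412]
```

View pics/scene0.png

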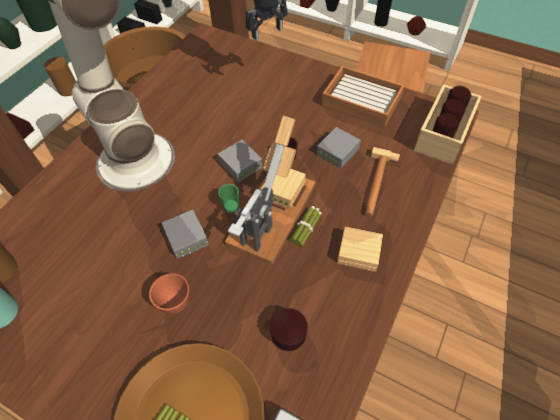

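View pics/side0.png

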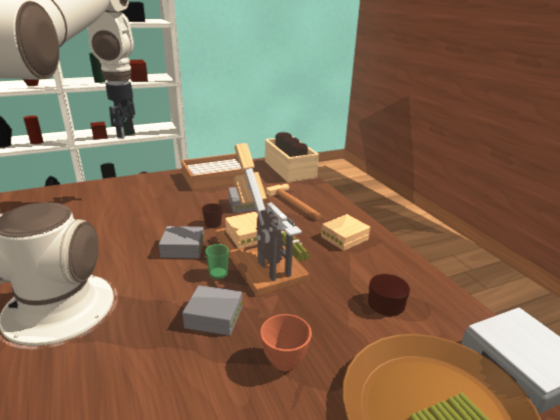

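Scene view: the press is around (270,200), with its handle near (285,132) and its pawl and posts near (250,215). The side view shows the handle at (243,155) and the posts near (272,240). The things that could be mistaken for the mould are the grey blocks at (240,160), (338,147) and (185,234), and the wooden spare mould at (360,249). The real mould is at (288,187), under the press arm. Next I'll take close crops.

```bash
python3 - <<'E'
import cv2, numpy as np
a=cv2.imread("pics/scene0.png")[105:265,215:345]; b=cv2.imread("pics/side0.png")[135:295,210:340]
f=lambda i,x0,y0:cv2.resize(i,None,fx=3,fy=3.7,interpolation=cv2.INTER_CUBIC)
out=[]
for im,x0,y0 in((a,215,105),(b,210,135)):
    g=cv2.resize(im,(390,592),interpolation=cv2.INTER_CUBIC) if 0 else cv2.resize(im,None,fx=3,fy=3,interpolation=cv2.INTER_CUBIC)
    for k in range(0,130,10):
        cv2.line(g,(k*3,0),(k*3,4 if k%50 else 12),(0,255,255),1)
        if k%20==0: cv2.putText(g,str(x0+k),(k*3,14),0,.35,(0,255,255),1)
    for k in range(0,160,10):
        if k and k%20==0: cv2.putText(g,str(y0+k),(0,k*3+4),0,.35,(0,255,255),1)
        cv2.line(g,(0,k*3),(4,k*3),(0,255,255),1)
    out.append(g)
cv2.imwrite("pics/crop1.png",np.hstack(out))
E
```

```text
(no output)
```

View pics/crop1.png

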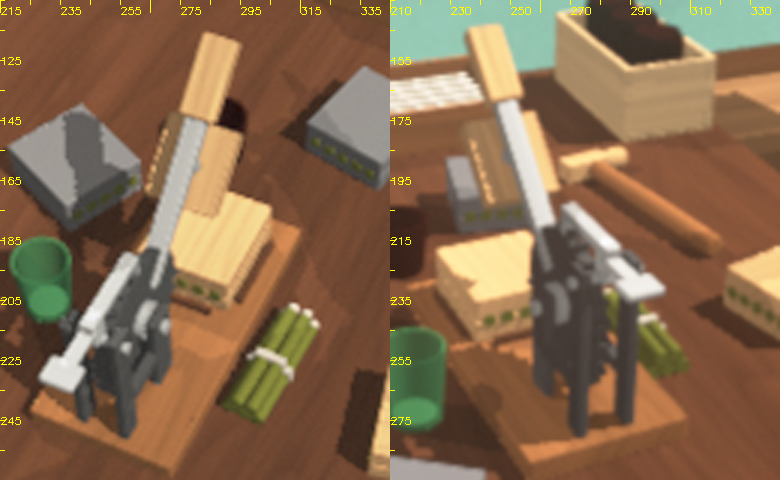

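```bash
cat > h.py <<'E'
from workcell import bot, vision
import cv2, numpy as np
def ray(n,p):
    c=vision.get_calibration(n); R=cv2.Rodrigues(np.array(c["rvec"]))[0]; t=np.array(c["tvec"]).ravel()
    return -R.T@t, R.T@np.array([(p[0]-c["cx"])/c["fx"],(p[1]-c["cy"])/c["fy"],1])
def onz(n,p,z):
    o,d=ray(n,p); return o+d*(z-o[2])/d[2]
def tri(a,b):
    o1,d1=ray("scene",a);o2,d2=ray("side",b)
    s=np.linalg.lstsq(np.c_[d1,-d2],o2-o1,rcond=None)[0]
    p,q=o1+s[0]*d1,o2+s[1]*d2; return (p+q)/2,np.linalg.norm(p-q)
def proj(n,P):
    c=vision.get_calibration(n); K=np.array([[c["fx"],0,c["cx"]],[0,c["fy"],c["cy"]],[0,0,1]])
    return cv2.projectPoints(np.array(P,float).reshape(-1,1,3),np.array(c["rvec"]),np.array(c["tvec"]),K,None)[0].reshape(-1,2)
E
python3 - <<'E'
from h import *
np.set_printoptions(precision=4,suppress=True)
print("pad",tri((236.3,229.5),(292.7,230.7)), onz("scene",(236.3,229.5),.194), onz("side",(292.7,230.7),.194))
print("handle",tri((285,131),(244.7,156)))
S=[(272.3,261.5),(225.3,240.5),(315,182)]
B=[onz("scene",p,.025) for p in S]; print(B, np.linalg.norm(B[0]-B[1]),np.linalg.norm(B[2]-B[0]))
C=[onz("side",p,.025) for p in((256.7,288.5),(308.7,272))]; print(C,np.linalg.norm(C[0]-C[1]))
E
```

```text
pad (array([ 0.5195, -0.1679,  0.188 ]), np.float64(0.0004979263815814537)) [ 0.5218 -0.1706  0.194 ] [ 0.515  -0.1773  0.194 ]
handle (array([0.5075, 0.1146, 0.2692]), np.float64(0.0002493734419169948))
[array([ 0.5947, -0.1312,  0.025 ]), array([ 0.4433, -0.1342,  0.025 ]), array([0.5789, 0.1741, 0.025 ])] 0.15138096302004098 0.30569348996243106
[array([ 0.4431, -0.1391,  0.025 ]), array([ 0.5921, -0.127 ,  0.025 ])] 0.1495077858645523
```

The pad and handle both fit the given geometry: yaw is about 92.5°, press origin about (0.511, 0.022), arm about 0.74 rad. I'll raise the tool, shut the gripper and travel towards the pad.

```bash
python3 -m crank '0 -0.05 0 0 0 0; 0 -0.108 0 0 0 0; -0.03 -0.108 -0.034 0 0.1 0; -0.06 -0.108 -0.068 0 0.2 0; -0.09 -0.108 -0.102 0 0.3 0; -0.12 -0.108 -0.136 0 0.4 0; -0.15 -0.108 -0.17 0 0.5 0; -0.18 -0.108 -0.204 0 0.6 0' 1 40
cat >> h.py <<'E'
from scipy.spatial.transform import Rotation as Ro
def rel(P,yaw=2.5):
    o=bot.get_obs(); R=Ro.from_euler('xyz',o["tcp_rot"],degrees=True)
    T=Ro.from_euler('xyz',[-90,0,yaw],degrees=True)
    print(np.round(R.inv().apply(np.array(P)-o["ee_pos"]),4),np.round((R.inv()*T).as_rotvec(),3),np.round(o["wrist_force"],1),o["opening"],o["time"])
E
python3 -c "
from h import *
rel([.52,-.168,.35])"
```

```text
time: 0.9
ee_pos: [0.3443, 0.2435, 0.3501]
tcp_rot: [-90.0, 0.0, 29.8]
wrist_force: [0.2, 0.2, 0.9]
opening: 0.0003
[-5.170e-02  1.000e-04 -4.445e-01] [ 0.     0.476 -0.   ] [0.2 0.2 0.9] 0.0003065292298263107 0.9
```

```bash
python3 -m crank '-0.0055 0 -0.048 0 0.06 0; -0.011 0 -0.096 0 0.12 0; -0.0165 0 -0.144 0 0.18 0; -0.022 0 -0.192 0 0.24 0; -0.0275 0 -0.24 0 0.3 0; -0.033 0 -0.288 0 0.36 0; -0.0385 0 -0.336 0 0.42 0; -0.044 0 -0.384 0 0.476 0'
python3 -c "
from h import *
rel([.52,-.168,.24])"
```

```text
time: 1.7
ee_pos: [0.498, -0.1116, 0.3501]
tcp_rot: [-90.0, 0.0, 2.5]
wrist_force: [0.8, 0.4, 0.2]
opening: 0.0002
[ 0.0195  0.1101 -0.0573] [-0.     0.001 -0.   ] [0.8 0.4 0.2] 0.00016780612270871932 1.7
```

```bash
python3 -m crank '0.01 0 -0.03 0 0 0; 0.0195 0.01 -0.0585 0 0 0; 0.0195 0.055 -0.0585 0 0 0; 0.0195 0.1 -0.0585 0 0 0; 0.0195 0.12 -0.0585 0 0 0; 0.0195 0.12 -0.0585 0 0 0'
python3 - <<'E'
from h import *
rel([.52,-.169,.23])
a=vision.camera("scene")[150:280,190:320,::-1]; b=vision.camera("side")[140:270,230:360,::-1]
cv2.imwrite("pics/above.png",cv2.resize(np.hstack([a,b]),None,fx=3,fy=3,interpolation=2))
E
```

```text
time: 2.3
ee_pos: [0.5186, -0.1667, 0.2266]
tcp_rot: [-89.9, 0.3, 2.7]
wrist_force: [-0.6, -1.1, 0.4]
opening: -0.0003
[ 0.0013 -0.0034 -0.0024] [-0.002  0.003 -0.006] [-0.6 -1.1  0.4] -0.0002804306820132447 2.3
```

View pics/above.png

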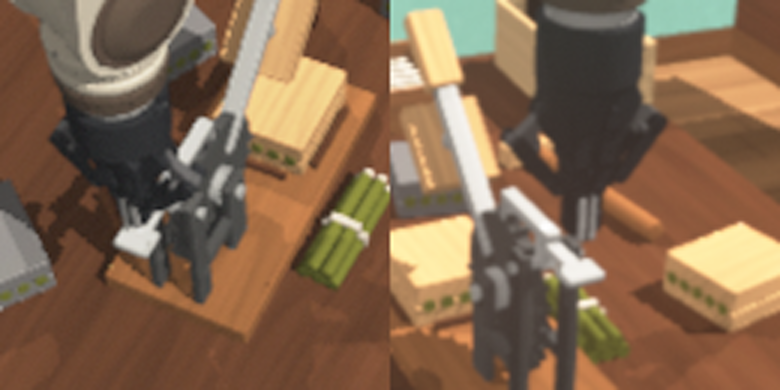

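The tip is about 25 mm above the pad and centred on it in both views. I'll press down in stages and watch the force.

```bash
python3 -m crank '0.001 0.012 -0.002 0 0 0; 0.001 0.022 -0.002 0 0 0; 0.001 0.027 -0.003 0 0 0; 0.001 0.032 -0.004 0 0 0; 0.001 0.036 -0.005 0 0 0; 0.001 0.036 -0.005 0 0 0'
python3 -m crank '0 0.002 0 0 0 0; 0 0.004 -0.001 0 0 0; 0 0.004 -0.001 0 0 0'
```

```text
time: 3.0
ee_pos: [0.5213, -0.1723, 0.194]
tcp_rot: [-90.0, -0.0, 2.7]
wrist_force: [0.6, -2.1, 0.6]
opening: -0.0003
time: 3.3
ee_pos: [0.5213, -0.1728, 0.19]
tcp_rot: [-90.0, 0.0, 2.7]
wrist_force: [0.2, -2.4, 2.6]
opening: 0.0003
```

```bash
python3 -m crank '0 0.002 0 0 0 0; 0 0.004 -0.001 0 0 0; 0 0.004 -0.001 0 0 0'
python3 -m crank '0 0.002 0 0 0 0; 0 0.004 0 0 0 0; 0 0.004 0 0 0 0'
```

```text
time: 3.6
ee_pos: [0.5213, -0.1735, 0.1861]
tcp_rot: [-89.9, 0.0, 2.7]
wrist_force: [0.3, -0.5, 1.5]
opening: -0.0001
time: 3.9
ee_pos: [0.5216, -0.1735, 0.1852]
tcp_rot: [-90.0, -0.2, 2.7]
wrist_force: [-4.9, 2.2, 20.9]
opening: 0.0002
```

The stop is at tip z 0.174 with 21 N, which is where I predicted it. I'll lift off and check.

```bash
python3 -m crank '0 -0.02 0 0 0 0; 0 -0.07 0 0 0 0; 0 -0.12 0 0 0 0; 0 -0.16 0 0 0 0; 0 -0.16 0.04 0 0 0; 0 -0.16 0.085 0 0 0; 0 -0.16 0.13 0 0 0; 0 -0.16 0.175 0 0 0'
python3 - <<'E'
from h import *
h=np.array([.511+.065*.0436,.022-.065*.999]); u=np.array([-.0436,.999])
a=vision.camera("scene")[105:255,205:335,::-1]; b=vision.camera("side")[130:280,210:340,::-1]
cv2.imwrite("pics/p2.png",cv2.resize(np.hstack([a,b]),None,fx=3,fy=3,interpolation=2))
for th in(.74,.6,.4,.2,0):
    r=.225*np.cos(th)-.012*np.sin(th); z=.11+.225*np.sin(th)+.012*np.cos(th)
    p=h+u*r; print(th,"handle top",np.round([*p,z],4))
rel([.507,.11,.34])
E
```

```text
time: 4.7
ee_pos: [0.5126, 0.0026, 0.3418]
tcp_rot: [-90.0, 0.0, 2.7]
wrist_force: [1.6, 0.5, -1.2]
opening: 0.0001
0.74 handle top [0.5069 0.115  0.2706]
0.6 handle top [0.506  0.1358 0.2469]
0.4 handle top [0.505  0.1594 0.2087]
0.2 handle top [0.5043 0.175  0.1665]
0 handle top [0.504  0.1818 0.122 ]
[-1.000e-04  2.200e-03  1.049e-01] [-0.001  0.008 -0.001] [ 0.8 -0.8  0.5] 5.467567555765563e-05 4.8
```

View pics/p2.png

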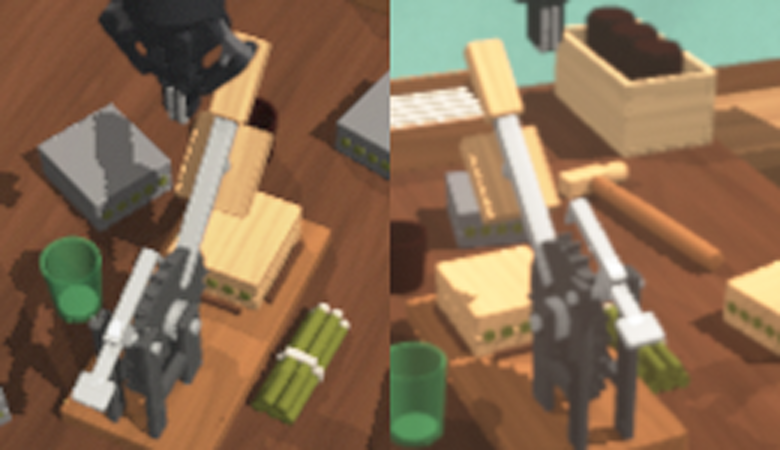

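The pawl now stands tipped with its nose clear of the wheel: the pad is at crop (95,390) in the scene view and (640,328) in the side view. The arm is still up. Next I'll move over the handle.

```bash
python3 -m crank '0 0 0.045 0 0 0; 0 0 0.085 0 0 0; 0 0.02 0.1045 0 0 0; 0 0.042 0.1045 0 0 0; 0 0.05 0.1045 0 0 0; 0 0.055 0.1045 0 0 0; 0 0.055 0.1045 0 0 0'
```

```text
time: 5.5
ee_pos: [0.5081, 0.1046, 0.2874]
tcp_rot: [-90.0, 0.0, 2.6]
wrist_force: [0.1, -0.7, 0.1]
opening: 0.0001
```

```bash
python3 -m crank '0 0.006 0.003 0 0 0; 0 0.014 0.011 0 0 0; 0 0.022 0.018 0 0 0; 0 0.032 0.026 0 0 0; 0 0.042 0.033 0 0 0; 0 0.054 0.04 0 0 0; 0 0.066 0.046 0 0 0; 0 0.066 0.046 0 0 0'
python3 - <<'E'
from h import *
rel([.504,.174,.133],2.6)
a=vision.camera("scene")[105:255,205:335,::-1]; b=vision.camera("side")[130:280,210:340,::-1]
cv2.imwrite("pics/p3.png",cv2.resize(np.hstack([a,b]),None,fx=3,fy=3,interpolation=2))
E
```

```text
time: 6.3
ee_pos: [0.5052, 0.1521, 0.219]
tcp_rot: [-90.0, 0.2, 2.8]
wrist_force: [0.1, 0.1, -0.5]
opening: -0.0
[0.0002 0.086  0.0219] [-0.     0.003 -0.003] [ 0.1  0.1 -0.5] -4.2627064996026e-06 6.3
```

View pics/p3.png

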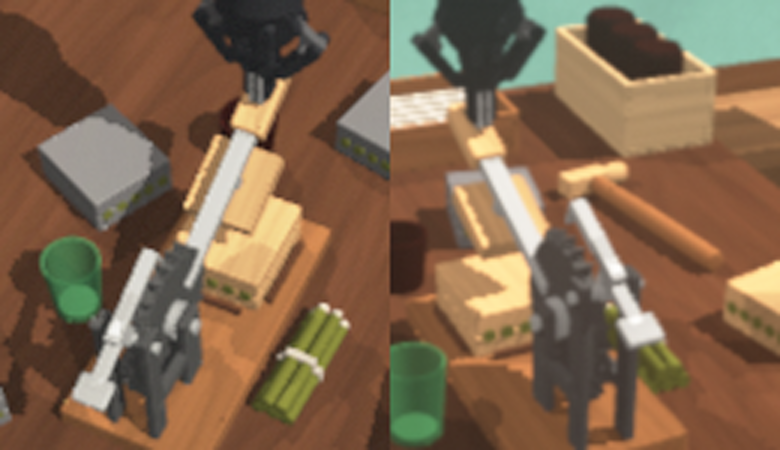

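The arm is coming down, the fingertips are on the middle of the handle, and the pawl is still tipped. I'll keep pushing.

```bash
python3 -m crank '0 0.01 0.005 0 0 0; 0 0.02 0.008 0 0 0; 0 0.03 0.012 0 0 0; 0 0.041 0.015 0 0 0; 0 0.052 0.018 0 0 0; 0 0.063 0.02 0 0 0; 0 0.074 0.021 0 0 0; 0 0.08 0.022 0 0 0'
python3 -m crank '0 0.003 0 0 0 0; 0 0.006 0 0 0 0; 0 0.006 0 0 0 0; 0 0.006 0 0 0 0'
```

```text
time: 7.2
ee_pos: [0.5046, 0.1732, 0.1398]
tcp_rot: [-90.0, 0.1, 2.7]
wrist_force: [1.2, -1.7, 2.8]
opening: -0.0001
time: 7.6
ee_pos: [0.5049, 0.173, 0.1353]
tcp_rot: [-90.0, 0.0, 2.7]
wrist_force: [0.7, -0.3, -0.1]
opening: 0.0003
```

```bash
python3 -m crank '0 0.002 0 0 0 0; 0 0.003 0 0 0 0; 0 0.003 0 0 0 0'
python3 -m crank '0 0.002 0 0 0 0; 0 0.003 0 0 0 0; 0 0.003 0 0 0 0; 0 0.003 0 0 0 0'
```

```text
time: 7.9
ee_pos: [0.5051, 0.1732, 0.133]
tcp_rot: [-90.0, -0.0, 2.7]
wrist_force: [-1.8, -0.4, 5.1]
opening: 0.0004
time: 8.3
ee_pos: [0.5053, 0.1732, 0.1326]
tcp_rot: [-90.0, -0.2, 2.7]
wrist_force: [-8.3, -2.4, 23.3]
opening: 0.0001
```

The stop is firm at tip z 0.1216 (0.122 expected for a level arm) with 23 N. I'll lift off and check.

```bash
python3 -m crank '0 -0.01 0 0 0 0; 0 -0.05 0 0 0 0; 0 -0.1 0 0 0 0; 0 -0.14 0 0 0 0; -0.04 -0.15 0 0 0 0; -0.08 -0.15 0 0 0 0; -0.12 -0.15 0 0 0 0; -0.12 -0.15 0 0 0 0'
python3 - <<'E'
from h import *
A=vision.camera("scene")[:,:,::-1]; B=vision.camera("side")[:,:,::-1]
for n,i in(("scene",A),("side",B)):
    d=cv2.absdiff(i,cv2.imread(f"pics/{n}0.png"));print(n,d[200:400,300:].mean())
print("handle px expected level",proj("scene",[.504,.1818,.122]),proj("side",[.504,.1818,.122]))
cv2.imwrite("pics/p4.png",cv2.resize(np.hstack([A[100:270,205:335],B[130:300,200:330]]),None,fx=3,fy=3,interpolation=2))
E
```

```text
time: 9.1
ee_pos: [0.382, 0.1672, 0.2807]
tcp_rot: [-90.0, -0.1, 2.8]
wrist_force: [0.6, 0.3, 0.8]
opening: 0.0003
scene 2.5336474358974357
side 3.215448717948718
handle px expected level [[294.95475428 151.13139656]] [[236.73874899 195.1420117 ]]
```

View pics/p4.png

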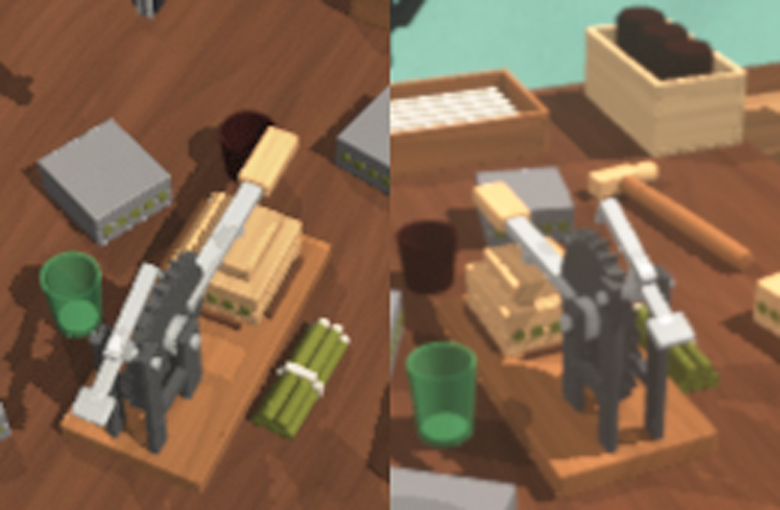

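```bash
python3 -c "
from workcell import bot
print(bot.job_done())"
```

```text
the job is handed in; nothing more can be done
None
```

The press is closed and I handed the job in after about 9 s of robot time. No verdict was reported.

- **Pawl:** I pressed the pad down with the shut fingertips to a firm stop, at tip height 0.174 m with 21 N. In the last pictures the pawl was still tipped clear of the wheel.
- **Arm:** I then followed the handle round its arc down to a firm stop, at tip height 0.1216 m with 23 N; a level arm should give 0.122 m. After I lifted off, the handle stayed within 2–3 pixels of its expected level position in both views, and the shoe rested on the mould.
- **Mould and bystanders:** The mould's front corner in the scene view moved by less than a pixel. The jar, cup, bundle and the part of the mallet in the last crops looked undisturbed. The spare mould, box and pot were mostly outside the last close-ups, so I only did a rough picture comparison there. The robot came no nearer to them than the press.
- **Disagreement:** My first two-view measurement put the pad at 0.188 m, against the 0.194 m given. The stop contact later matched the given geometry.

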